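# Change spice trays, keeping the order

## Task

The dark wooden spice tray is to be washed. Move its four jars, one at a time and straight across, into the light wooden tray, one to a compartment, standing upright and set down gently. Keep their order as counted from the handle: the jar nearest the dark tray's tall handle end must end up nearest the light tray's handle end, and so on down the row (the two handles may point different ways). Leave the food tin and the peeler between the trays where they are.

Things in the scene. Friction and masses are not known exactly. Their poses are not given: they have to be found in the camera images.
- old_tray: Fixed tray, of dark wood with black liners, 72 x 276 mm, walls 36 high, four 64 x 64 compartments in a row parted by 4 mm walls 30 high; floor 6 mm above worktop. Holds the four jars at the start. Origin: underside centre; row along own y, centres y = -102, -34, 34, 102 mm. One end has a tall handle board, the other a plain board 40 high (either way round). Stands left or right.
- new_tray: Fixed tray, of light wood with grey liners, 72 x 276 mm, walls 36 high, four 64 x 64 compartments in a row parted by 4 mm walls 30 high; floor 6 mm above worktop. Empty at the start. Origin: underside centre; row along own y, centres y = -102, -34, 34, 102 mm. One end has a tall handle board, the other a plain board 40 high (either way round). Stands left or right.
- old_handle: Fixed. Tall end board of the dark tray, dark wood, 76 x 12 x 90 mm high, with a round red bar across the opening in its top: marks the tray's handle end. Origin: underside centre, on the tray's y axis, 144 mm from the tray's origin at its +y or -y end. Places 1 to 4 counted from the handle lie 42, 110, 178, 246 mm from it along the tray. Same axes as the tray.
- new_handle: Fixed. Tall end board of the light tray, light wood, 76 x 12 x 90 mm high, with a round red bar across the opening in its top: marks the tray's handle end. Origin: underside centre, on the tray's y axis, 144 mm from the tray's origin at its +y or -y end. Places 1 to 4 counted from the handle lie 42, 110, 178, 246 mm from it along the tray. Same axes as the tray.
- yellow_jar: Loose. Spice jar with a yellow cap and a tan label, 45 mm across, 100 mm high; about 0.1 kg. It stands upright in one of the four compartments of the dark tray, up to 6 mm off the compartment's centre; which one changes. Origin: centre of its underside, z up along the jar.
- blue_jar: Loose. Spice jar with a white cap with dark blue marks on top and a blue and white label, 47 mm across, 98 mm high; about 0.1 kg. It stands upright in one of the four compartments of the dark tray, up to 6 mm off the compartment's centre; which one changes. Origin: centre of its underside, z up along the jar.
- green_jar: Loose. Spice jar with a white cap with green marks on top and a green label, 43 mm across, 100 mm high; about 0.1 kg. It stands upright in one of the four compartments of the dark tray, up to 6 mm off the compartment's centre; which one changes. Origin: centre of its underside, z up along the jar.
- shaker: Loose. Salt shaker: clear waisted body with white salt, 44 mm across up to 74 high, and a domed grey cap, 34 mm across, up to 90 mm high; about 0.1 kg. It stands upright in one of the four compartments of the dark tray, up to 6 mm off the compartment's centre; which one changes. Origin: centre of its underside, z up along the jar.
- tin: Loose bystander. Round food tin, red and cream with a tomato picture, 57 mm across, 72 mm high, standing behind the gap between the trays. Origin: centre of its underside.
- peeler: Loose bystander. Yellow-handled peeler, 170 x 25 x 18 mm, lying along x in the gap between the trays. Origin: centre of its underside.
Not all that is in view belongs to the job. Leave any orange look-alike of the green_jar alone.

How it is judged:
By the outcome, as a careful person would: the job done as asked, in the order asked, and still so for the second after the job is handed in, with the robot touching nothing.
It also fails if it takes over 112 s, if anything falls off the work surface, if the arm or the gripper's body presses on something with over 40 N, if the wrist force passes 120 N, or if a joint passes its speed limit or range.

## Robot

A 7-joint arm with a two-finger parallel gripper is mounted at the origin on a cart in front of the work surface, level with it; the furniture and walls round the work are solid. World frame = base frame: x ahead of the robot, y to its left, z up, the work surface at z = 0. Lengths are in m, angles in rad, forces in N, time in s.
With the tool pointing down it reaches from about 0.425 to 0.95 m from the base axis. Payload 4.7 kg.
Tool frame: the origin (TCP) lies at the very end of the fingers, on their centre line; the grasp point (between the pads) lies 19 mm behind it; x points along the fingers, y is the direction in which the jaws open and shut, and the axes are right-handed (so a half turn about x gives the same grasp; the last joint's range is limited). The gripper opens to 85 mm and grips with 20 to 120 N. Pads are 22 mm wide; open, the fingers measure 114 mm over their backs; the gripper's body (76 mm by 85 mm) begins 54 mm behind the grasp point. The pads swing forward as they close: fully open they stand 13 mm farther back than shut.
Start: joints at [1.287, 0.469, -0.049, 1.532, 0.024, 1.141, -0.082], TCP at [0.17, -0.653, 0.231] pointing down, gripper open.
Joint ranges: [-2.59, 2.59], [-0.33, 1.99], [-1.39, 1.29], [0.1, 2.45], [-1.04, 4.18], [0.21, 1.99], [-2.66, 2.66]. Speed limits (rad/s): [2.57, 2.57, 3.14, 3.14, 3.14, 3.14, 3.14].

## Interface

Orientations are given as a rotation vector (axis times angle).
In Python, from station import telemetry, capture, env, boxes_of, trace, mark_of gives the robot as it stands.
- The arm moves only by the shell command python3 -m pendant 'ROWS'. ROWS is a JSON object of lists of equal length, an entry for each row: "fingers": the closure in counts, from 0 (fully open) to 255 (shut); "offset": the shift along the tool's x, y, z in units of 30 mm (1.0 is 30 mm), a list of three; "roll": the turn about the tool's x in units of 6 degrees (1.0 is 6 degrees). A call has 1 to 8 rows; each row is the pose to reach, as a shift and turn from the pose commanded when the call began, along the tool's axes at that moment; what a row does not reach only later rows make up. A row lasts 1/12 s, in which the tool goes at most 41.7 mm and 7.16 degrees, less where a joint would pass 70% of its speed; a pose out of reach is approached as far as the arm can. A call with a gripper value outside its range is refused whole. The fingers move at their own pace and stop on an object; the grip force is fixed at half the most. Time passes only in rows, so rows that repeat a pose let the fingers close. It gives the time, the measured TCP pose, the force and the opening at its end, in the units of the state.
- telemetry.get_obs(): the state, without advancing time (a new reading comes with each control period).
- capture(name): name is "side" or "top"; returns a dict with "frame" (400x640x3 uint8, red, green, blue), "fx", "fy", "cx", "cy" (pixels), "k1" (the pictures are not rectified: a ray, as slopes to the right and down, at radius r is drawn at 1 + k1 r^2 times it, then the intrinsics apply), "rvec" (rotation vector, rad) and "tvec" (3), from world to camera coordinates, as OpenCV has them. Camera axes: x right, y down, z forward; pixel columns grow to the right and rows downward; lengths in m; the calibration is good to about 2 mm. A picture is of the moment at which its call begins. There is no depth.
- env.close_job(): hands the job in, once; it reports no verdict.
Trained networks look in a picture, given as the dict that the camera call returned (one of the last four; its "shot" number tells which), for a name from the list of things; names that differ only in an ending like _2 or _b are one class to them, and where a whole thing is asked for, a point or a joint stands for the part that bears it (a point fixed in the world has none). Each returns a list of dicts, best first, with "score" (0 to 1); they miss things now and then, are a little off and sometimes report something else, mostly with a low value. They report only what shows in the picture. A call takes as long as a camera call. They do not tell look-alikes from the thing itself.
- boxes_of(picture, name): "xy" ([column, row] in pixels, amid what is visible of it).
- trace(picture, name): "mask" (400x640 bool, what is visible of it) and "xy" ([column, row] in pixels, amid what is visible of it).
- mark_of(picture, name): "xy" ([column, row] in pixels: a listed point, or the origin of a listed thing).
The state is a dict: "time_s": time; "joint_positions": joint angles; "qd": joint speeds; "effort": joint torques, N m; "tool_pos": TCP position; "eef_rot": TCP orientation; "ft_force": force on the tool from outside, world axes, zero at the start; "torque": the same for the moment, N m; "width": opening from 0.0 (shut) to 1.0 (fully open).
Only numpy, scipy, OpenCV 4.12 (cv2) and the standard library are available. Lean on these libraries where they do the work, as an engineer would, in place of code of your own. Each camera call takes 0.05 s, during which the arm holds its last target. There are 200 camera calls.

## Working session

There is one attempt and no reset: what is moved stays moved. The work goes in short steps, Python scripts to look and compute and a shell command to move; the robot and the scene stay as the last step left them, time stands still between calls to the robot, and variables do not carry over. Pictures are saved under pics/ and viewed, about 12 in all and at most 16, crops included, and the job is handed in when it is done.

```bash
mkdir -p pics; ls; python3 - <<'E'
from station import telemetry, capture, boxes_of, mark_of
import cv2, numpy as np
print({k:np.round(v,3).tolist() for k,v in telemetry.get_obs().items()})
for n in ("top","side"):
    c=capture(n); cv2.imwrite(f"pics/{n}0.png",c["frame"][:,:,::-1])
    print(n,{k:np.round(v,4).tolist() for k,v in c.items() if k!="frame"})
    for t in "old_tray new_tray old_handle new_handle yellow_jar blue_jar green_jar shaker tin peeler".split():
        print(t,[(np.round(d["xy"]).tolist(),round(d["score"],2)) for d in mark_of(c,t)][:3])
E
```

```text
pics
{'time_s': 0.0, 'joint_positions': [1.287, 0.469, -0.049, 1.534, 0.024, 1.141, -0.082], 'qd': [-0.001, 0.001, -0.0, -0.001, 0.001, -0.001, -0.001], 'effort': [0.0, -51.032, -0.047, -23.771, 0.011, 0.008, 0.0], 'tool_pos': [0.17, -0.653, 0.23], 'eef_rot': [2.086, 0.269, -2.087], 'ft_force': [0.042, 0.084, 1.249], 'torque': [0.079, 0.009, -0.009], 'width': 1.002}
top {'fx': 461.9635, 'fy': 461.9635, 'cx': 323.3602, 'cy': 202.5578, 'k1': 0.0066, 'rvec': [2.1184, -2.1537, 0.1685], 'tvec': [-0.119, 0.5373, 1.4558], 'shot': 1}
old_tray [([346.0, 217.0], 0.69), ([379.0, 218.0], 0.62)]
new_tray [([219.0, 231.0], 0.65)]
old_handle [([306.0, 210.0], 0.54)]
new_handle [([179.0, 221.0], 0.75)]
yellow_jar [([338.0, 213.0], 0.75)]
blue_jar [([316.0, 211.0], 0.73), ([345.0, 218.0], 0.27)]
green_jar [([394.0, 185.0], 0.78), ([474.0, 207.0], 0.57), ([356.0, 216.0], 0.55)]
shaker [([303.0, 210.0], 0.52), ([379.0, 218.0], 0.45)]
tin [([286.0, 184.0], 0.81)]
peeler [([283.0, 232.0], 0.53)]
side {'fx': 403.5673, 'fy': 403.5673, 'cx': 318.4292, 'cy': 196.7673, 'k1': -0.0173, 'rvec': [0.6773, -2.4447, 1.3987], 'tvec': [0.3899, 0.2281, 0.9571], 'shot': 2}
old_tray [([340.0, 199.0], 0.98), ([330.0, 202.0], 0.38)]
new_tray [([272.0, 278.0], 0.56), ([359.0, 186.0], 0.44)]
old_handle [([308.0, 217.0], 0.6), ([221.0, 310.0], 0.35)]
new_handle [([223.0, 310.0], 0.65)]
yellow_jar [([330.0, 201.0], 0.58), ([315.0, 209.0], 0.33)]
blue_jar [([316.0, 207.0], 0.71)]
green_jar [([385.0, 146.0], 0.7), ([342.0, 194.0], 0.69), ([331.0, 170.0], 0.6)]
shaker [([356.0, 184.0], 0.78), ([332.0, 199.0], 0.5)]
tin [([273.0, 213.0], 0.84), ([357.0, 185.0], 0.6)]
peeler [([321.0, 235.0], 0.69)]
```

View pics/top0.png

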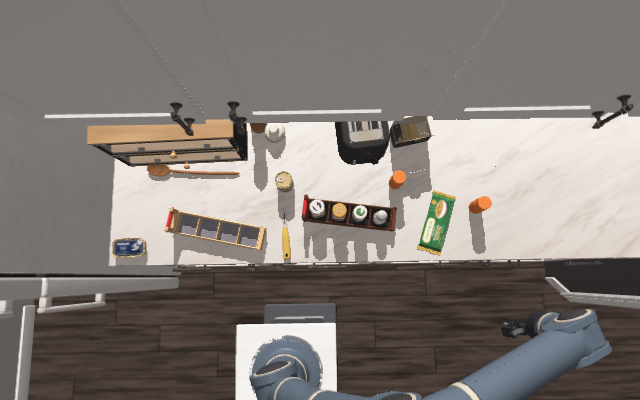

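View pics/side0.png

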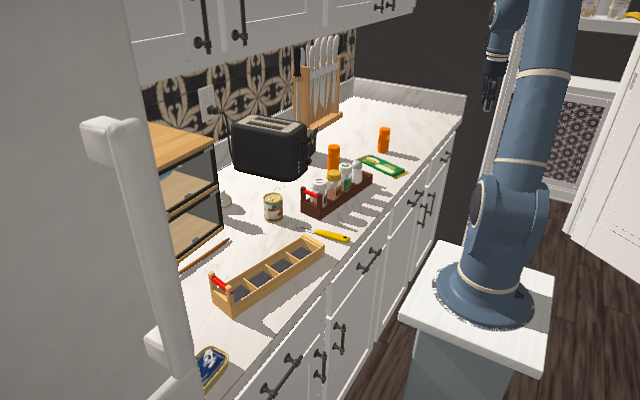

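Top view: the dark tray runs from (305,207) to (395,218), handle (red bar) at its left end. The light tray runs from (170,220) to (265,237), also with its handle at the left. Candidates for the jars are the caps at (317,208), (340,211), (360,212) and (380,215), plus the orange look-alikes at (397,180) and (480,205), which stay. Next come a close crop and a model fit of the positions.

```bash
cat > h.py <<'E'
import numpy as np, cv2
from scipy.optimize import minimize
def proj(c,P):
    P=np.atleast_2d(P).astype(float); R=cv2.Rodrigues(np.array(c["rvec"],float))[0]
    q=P@R.T+np.array(c["tvec"]); s=q[:,:2]/q[:,2:]
    s=s*(1+c["k1"]*(s**2).sum(1,keepdims=True))
    return s*[c["fx"],c["fy"]]+[c["cx"],c["cy"]]
def ray(c,uv,z):
    K=np.array([[c["fx"],0,c["cx"]],[0,c["fy"],c["cy"]],[0,0,1]])
    s=cv2.undistortPoints(np.array([[uv]],float),K,np.array([c["k1"],0,0,0.]))[0,0]
    R=cv2.Rodrigues(np.array(c["rvec"],float))[0]; o=-R.T@np.array(c["tvec"]); d=R.T@np.r_[s,1]
    return o+d*(z-o[2])/d[2]
def place(p,P):
    x,y,a=p; c,s=np.cos(a),np.sin(a)
    return P@np.array([[c,s,0],[-s,c,0],[0,0,1]])+[x,y,0]
def hulls(c,p,parts,S=4):
    m=np.zeros((400*S,640*S),np.uint8)
    for P in parts:
        uv=proj(c,place(p,P)); h=cv2.convexHull(((uv+.5)*S).astype(np.float32))
        cv2.fillConvexPoly(m,h.round().astype(np.int32),1)
    return m
def box(x,y0,y1,z1): return np.array([[i,j,k] for i in(-x,x) for j in(y0,y1) for k in(0,z1)])
def cyl(r,z0,z1): 
    t=np.linspace(0,2*np.pi,40); return np.array([[r*np.cos(a),r*np.sin(a),z] for a in t for z in(z0,z1)])
TRAY=[box(.036,-.138,.138,.036)]; HAND=[box(.038,.138,.150,.09)]; PL=[box(.036,-.142,-.138,.040)]
def fit(views,parts,p0,fixa=False,S=4):
    """views: list of (cam,mask); maximise IoU"""
    def up(m): return cv2.resize(m.astype(np.uint8),(640*S,400*S),interpolation=cv2.INTER_NEAREST)
    V=[(c,up(m)) for c,m in views]
    def f(q):
        p=[q[0],q[1],0 if fixa else q[2]]; e=0
        for c,m in V:
            h=hulls(c,p,parts,S); e+=1-(h&m).sum()/max(1,(h|m).sum())
        return e/len(V)
    q0=np.array(p0[:2] if fixa else p0,float); n=len(q0)
    sx=np.vstack([q0]+[q0+np.eye(n)[i]*[.01,.01,.05][i] for i in range(n)])
    r=minimize(f,q0,method="Nelder-Mead",options=dict(initial_simplex=sx,xatol=1e-4,fatol=1e-5))
    return r.x,r.fun
E
python3 - <<'E'
from h import *; from station import *
C={n:capture(n) for n in("top","side")}
f=C["top"]["frame"][:,:,::-1]; g=C["side"]["frame"][:,:,::-1]
a=cv2.resize(f[190:260,160:400].copy(),None,fx=3.3,fy=3.3,interpolation=cv2.INTER_CUBIC)
b=cv2.resize(g[150:330,200:400].copy(),(400,360),interpolation=cv2.INTER_CUBIC)
w=np.zeros((600,800,3),np.uint8); w[:a.shape[0],:a.shape[1]]=a; w[235:595,:400]=b; 
c=cv2.resize(g[150:225,290:380].copy(),(390,325),interpolation=cv2.INTER_CUBIC); w[235:560,405:795]=c
cv2.imwrite("pics/crop1.png",w)
M={}
for t in "old_tray new_tray old_handle new_handle yellow_jar blue_jar green_jar shaker tin peeler".split():
    for n in C:
        L=trace(C[n],t)[:3]; M[t,n]=L
        print(t,n,[(np.round(d["xy"],1).tolist(),round(d["score"],2),int(d["mask"].sum()),(lambda r,c:(c.min(),c.max(),r.min(),r.max()))(*map(lambda v:v if len(v) else np.zeros(1),np.nonzero(d["mask"])))) for d in L])
import pickle; pickle.dump((C,M),open("m.pkl","wb"))
E
```

```text
old_tray top [([349.8, 218.1], 0.82, 1131, (np.int64(307), np.int64(392), np.int64(200), np.int64(229)))]
old_tray side [([344.5, 197.3], 0.59, 559, (np.int64(322), np.int64(369), np.int64(176), np.int64(216)))]
new_tray top [([218.3, 228.5], 0.71, 2030, (np.int64(173), np.int64(260), np.int64(211), np.int64(248)))]
new_tray side [([271.8, 273.4], 0.98, 3034, (np.int64(227), np.int64(320), np.int64(237), np.int64(314)))]
old_handle top [([304.9, 206.2], 0.5, 119, (np.int64(302), np.int64(308), np.int64(195), np.int64(219)))]
old_handle side [([311.5, 205.7], 0.92, 569, (np.int64(299), np.int64(322), np.int64(186), np.int64(219)))]
new_handle top [([169.7, 220.4], 0.71, 249, (np.int64(165), np.int64(178), np.int64(207), np.int64(232)))]
new_handle side [([221.7, 295.4], 0.94, 729, (np.int64(209), np.int64(235), np.int64(272), np.int64(318)))]
yellow_jar top [([338.8, 212.1], 0.56, 199, (np.int64(333), np.int64(346), np.int64(203), np.int64(220)))]
yellow_jar side [([330.5, 183.4], 0.87, 397, (np.int64(326), np.int64(341), np.int64(169), np.int64(199))), ([317.3, 191.4], 0.53, 353, (np
[... 673 characters left out ...]
, 156.7], 0.75, 289, (np.int64(328), np.int64(339), np.int64(144), np.int64(169))), ([349.4, 176.6], 0.72, 275, (np.int64(339), np.int64(351), np.int64(163), np.int64(190)))]
shaker top [([382.9, 215.1], 0.61, 162, (np.int64(373), np.int64(387), np.int64(211), np.int64(224)))]
shaker side [([357.4, 171.5], 0.75, 222, (np.int64(351), np.int64(362), np.int64(160), np.int64(182)))]
tin top [([284.7, 183.2], 0.87, 299, (np.int64(275), np.int64(293), np.int64(171), np.int64(191)))]
tin side [([274.2, 206.8], 0.69, 543, (np.int64(263), np.int64(282), np.int64(192), np.int64(222)))]
peeler top [([284.1, 236.3], 0.84, 303, (np.int64(281), np.int64(290), np.int64(209), np.int64(259)))]
peeler side []
```

View pics/crop1.png

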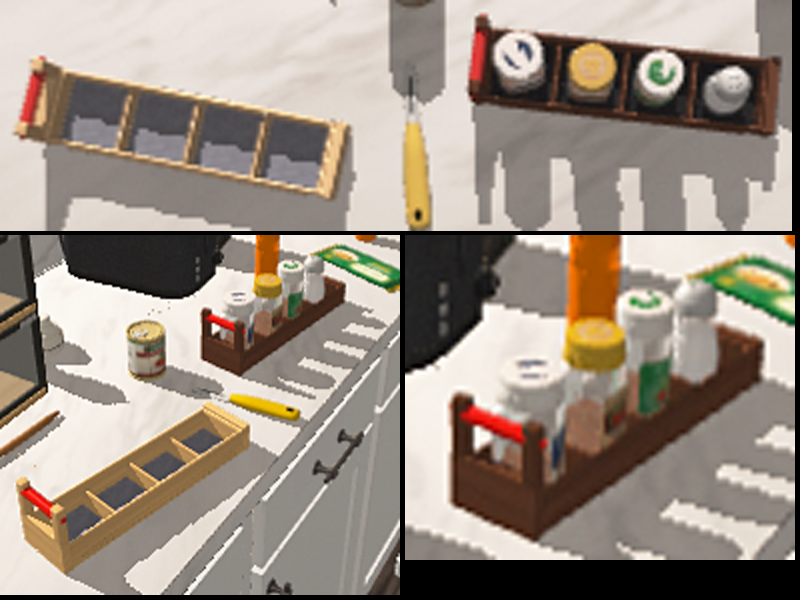

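The crop confirms the order from the handle: blue, yellow, green, shaker. Both handles are at the +y (image left) end. Now fitting poses.

```bash
cat > fit.py <<'E'
from h import *; import pickle
C,M=pickle.load(open("m.pkl","rb"))
def near(t,n,uv): return min(M[t,n],key=lambda d:np.hypot(*(np.array(d["xy"])-uv)))["mask"]
full=lambda:TRAY+HAND+PL
out={}
# light tray
mt={n:M["new_tray",n][0]["mask"]|M["new_handle",n][0]["mask"] for n in C}
mt={n:cv2.morphologyEx(m.astype(np.uint8),cv2.MORPH_CLOSE,np.ones((5,5))) for n,m in mt.items()}
p0=ray(C["top"],[218,230],.036)
for vs in (["top"],["side"],["top","side"]):
    r=fit([(C[n],mt[n]) for n in vs],full(),[p0[0],p0[1],-.15]); print("new",vs,np.round(r[0],4),round(r[1],3))
out["new"]=r[0]
J=dict(blue_jar=(.0235,.098),yellow_jar=(.0225,.1),green_jar=(.0215,.1),shaker=(.022,.074))
jx={"blue_jar":(316,207,318,190),"yellow_jar":(339,212,333,184),"green_jar":(358,213,348,178),"shaker":(380,215,357,171)}
jm={(t,n):near(t,n,jx[t][:2] if n=="top" else jx[t][2:]) for t in J for n in C}
mo={}
for n in C:
    m=M["old_tray",n][0]["mask"]|M["old_handle",n][0]["mask"]
    for t in J: m=m|jm[t,n]
    mo[n]=cv2.morphologyEx(m.astype(np.uint8),cv2.MORPH_CLOSE,np.ones((5,5)))
parts=full()+[cyl(r,.006,.006+h)+[0,y,0] for (r,h),y in zip(J.values(),(.102,.034,-.034,-.102))]
p0=ray(C["top"],[350,214],.036)
for vs in (["top"],["side"],["top","side"]):
    r=fit([(C[n],mo[n]) for n in vs],parts,[p0[0],p0[1],-.1]); print("old",vs,np.round(r[0],4),round(r[1],3))
out["old"]=r[0]
for t,(r,h) in J.items():
    P=[cyl(r,.006,.006+h)] if t!="shaker" else [cyl(.022,.006,.08),cyl(.017,.08,.09)]
    p0=ray(C["top"],jx[t][:2],.1)
    a,e=fit([(C["top"],jm[t,"top"])],P,[p0[0],p0[1],0],True)
    print(t,np.round(a,4),round(e,3),"ray",np.round(p0,4)); out[t]=a
pickle.dump(out,open("fit.pkl","wb"))
for k,t in(("old",list(J)),):
    for n,y in zip(t,(.102,.034,-.034,-.102)):
        print(n,"comp",np.round(place(out["old"],np.array([[0,y,0]]))[0],4),"->",np.round(place(out["new"],np.array([[0,y,0]]))[0],4))
def outline(c,f,p):
    f=cv2.resize(f[:,:,::-1].copy(),None,fx=5,fy=5,interpolation=cv2.INTER_CUBIC)
    L=lambda Q,col:cv2.polylines(f,[((proj(c,place(p,np.array(Q)))+.5)*5).round().astype(np.int32)],True,col,1)
    L([[.036,-.142,.036],[.036,.138,.036],[-.036,.138,.036],[-.036,-.142,.036]],(0,255,0))
    for x in(.038,-.038): L([[x,.138,0],[x,.15,0],[x,.15,.09],[x,.138,.09]],(255,0,255))
    L([[.038,.15,.09],[-.038,.15,.09],[-.038,.138,.09],[.038,.138,.09]],(255,0,255))
    for y in(.068,0,-.068): L([[-.036,y,.03],[.036,y,.03]],(255,255,0))
    L([[-.036,.15,0],[-.036,-.142,0]],(0,255,255))
    return f
c,s=C["top"],C["side"]
A=[outline(c,c["frame"],out[k]) for k in("new","old")]; B=[outline(s,s["frame"],out[k]) for k in("new","old")]
w=np.zeros((600,1100,3),np.uint8)
for im,(u,v),x,y in((A[0],(160,200),0,0),(A[1],(295,188),550,0),(B[0],(205,232),0,300),(B[1],(290,155),550,300)):
    hh=cv2.resize(im[v*5:v*5+ (300 if y==0 else 500),u*5:u*5+(550 if y==0 else 620)],(550,300) if y==0 else (372,300)); w[y:y+hh.shape[0],x:x+hh.shape[1]]=hh
cv2.imwrite("pics/fit1.png",cv2.resize(w,(800,436)))
E
python3 fit.py
```

```text
new ['top'] [ 0.4551  0.2223 -0.2118] 0.077
new ['side'] [ 0.457   0.2206 -0.2006] 0.071
new ['top', 'side'] [ 0.456   0.2187 -0.2046] 0.077
old ['top'] [ 0.4981 -0.2098 -0.1192] 0.065
old ['side'] [ 0.5031 -0.2104 -0.107 ] 0.064
old ['top', 'side'] [ 0.4992 -0.2083 -0.1221] 0.075
blue_jar [ 0.5139 -0.1073] 0.181 ray [ 0.5124 -0.1048  0.1   ]
yellow_jar [ 0.5016 -0.1771] 0.114 ray [ 0.4955 -0.1761  0.1   ]
green_jar [ 0.4942 -0.2393] 0.154 ray [ 0.4914 -0.235   0.1   ]
shaker [ 0.4834 -0.3083] 0.206 ray [ 0.484  -0.3031  0.1   ]
blue_jar comp [ 0.5116 -0.107   0.    ] -> [0.4768 0.3185 0.    ]
yellow_jar comp [ 0.5034 -0.1745  0.    ] -> [0.4629 0.252  0.    ]
green_jar comp [ 0.4951 -0.242   0.    ] -> [0.4491 0.1854 0.    ]
shaker comp [ 0.4868 -0.3095  0.    ] -> [0.4353 0.1188 0.    ]
```

View pics/fit1.png

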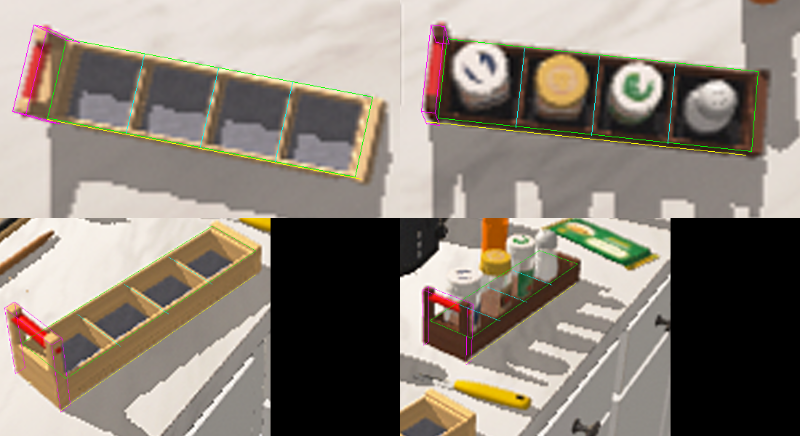

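The plain end board is thicker than I modelled (about 12 mm); refit with that.

```bash
sed -i 's/-.142,-.138,.040/-.150,-.138,.040/' h.py; sed -i 's/-\.142/-.150/g; s/fit1.png/fit2.png/' fit.py; python3 fit.py
```

```text
new ['top'] [ 0.4555  0.2226 -0.2146] 0.098
new ['side'] [ 0.4567  0.217  -0.2096] 0.082
new ['top', 'side'] [ 0.4556  0.2177 -0.2037] 0.096
old ['top'] [ 0.4981 -0.2093 -0.1191] 0.09
old ['side'] [ 0.5037 -0.2099 -0.106 ] 0.071
old ['top', 'side'] [ 0.4997 -0.2082 -0.1246] 0.092
blue_jar [ 0.5139 -0.1073] 0.181 ray [ 0.5124 -0.1048  0.1   ]
yellow_jar [ 0.5016 -0.1771] 0.114 ray [ 0.4955 -0.1761  0.1   ]
green_jar [ 0.4942 -0.2393] 0.154 ray [ 0.4914 -0.235   0.1   ]
shaker [ 0.4834 -0.3083] 0.206 ray [ 0.484  -0.3031  0.1   ]
blue_jar comp [ 0.5124 -0.107   0.    ] -> [0.4763 0.3176 0.    ]
yellow_jar comp [ 0.504  -0.1745  0.    ] -> [0.4625 0.251  0.    ]
green_jar comp [ 0.4955 -0.2419  0.    ] -> [0.4488 0.1844 0.    ]
shaker comp [ 0.487  -0.3094  0.    ] -> [0.435  0.1178 0.    ]
```

View pics/fit2.png

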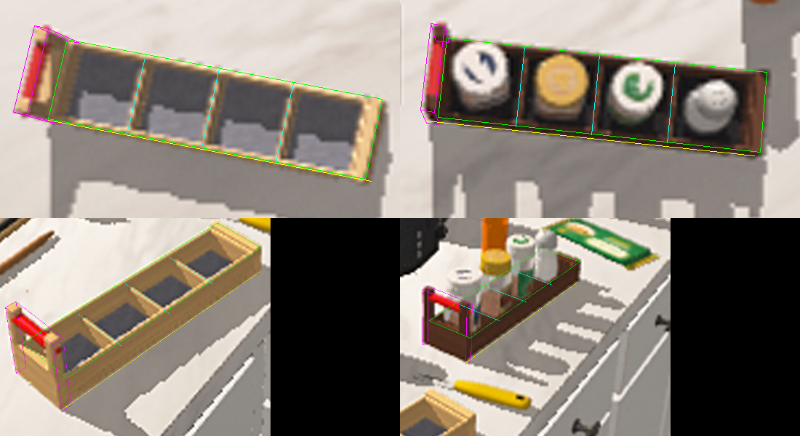

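The fits agree with the picture to about a pixel. Next, a helper that works out each move.

```bash
cat > go.py <<'E'
import sys,numpy as np
from scipy.spatial.transform import Rotation as Ro
from station import telemetry
# usage: go.py x y z yaw(deg of tray x axis in world)
o=telemetry.get_obs(); R=Ro.from_rotvec(o["eef_rot"]).as_matrix(); p=np.array(o["tool_pos"])
print("t",round(o["time_s"],2),"p",np.round(p,4),"tool y",np.round(R[:,1],3),"tilt",np.round(R[:,0],3),"w",round(o["width"],3),"F",np.round(o["ft_force"],1),"q",np.round(o["joint_positions"],2))
if len(sys.argv)>1:
    x,y,z,a=map(float,sys.argv[1:]); a=np.deg2rad(a)
    d=R.T@(np.array([x,y,z])-p)/.03
    g=R.T@[np.cos(a),np.sin(a),0]; r=np.rad2deg(np.arctan2(g[2],g[1]))  # turn about tool x: y->z
    r=(r+90)%180-90
    print("offset",np.round(d,2),"dist mm",round(np.linalg.norm(d)*30,1),"roll",round(r/6,2),"or",round((r-np.sign(r)*180)/6,2))
E
python3 go.py 0.513 -0.107 0.22 -7.0
```

```text
t 2.2 p [ 0.1702 -0.6532  0.2314] tool y [ 0.252 -0.968  0.   ] tilt [ 0. -0. -1.] w 1.0 F [-0.1  0.4 -0.4] q [ 1.29  0.47 -0.05  1.53  0.02  1.14 -0.08]
offset [  0.38 -14.74 -15.65] dist mm 645.0 roll -11.4 or 18.6
```

```bash
python3 -m pendant '{"fingers":[0,0,0,0,0,0,0,0],"offset":[[0,-0.8,-0.8],[0,-1.7,-1.8],[0,-2.6,-2.8],[0,-3.5,-3.7],[0,-4.4,-4.7],[0,-5.3,-5.6],[0,-6.2,-6.6],[0,-7.1,-7.6]],"roll":[-0.6,-1.3,-2,-2.7,-3.4,-4.1,-4.8,-5.5]}'; python3 go.py 0.513 -0.107 0.20 -7.0
```

```text
time_s: 2.87
tool_pos: [0.3377, -0.388, 0.2317]
eef_rot: [1.728, 0.764, -1.728]
ft_force: [1.7, -1.1, -0.5]
width: 0.998
t 2.87 p [ 0.3377 -0.388   0.2317] tool y [ 0.74  -0.672  0.001] tilt [ 0.    -0.001 -1.   ] w 0.998 F [ 1.7 -1.1 -0.5] q [ 1.02  0.22 -0.29  1.9   0.07  1.03 -0.04]
offset [  1.05  -1.97 -10.86] dist mm 332.7 roll -5.87 or 24.13
```

```bash
python3 -m pendant '{"fingers":[0,0,0,0,0,0,0,0],"offset":[[0.1,-0.2,-1.3],[0.2,-0.5,-2.6],[0.4,-0.8,-3.9],[0.5,-1.0,-5.2],[0.6,-1.2,-6.5],[0.7,-1.4,-7.8],[0.9,-1.7,-9.2],[1.0,-1.9,-10.3]],"roll":[-0.7,-1.4,-2.1,-2.8,-3.5,-4.3,-5.1,-5.9]}'; python3 go.py 0.513 -0.107 0.16 -7.0
```

```text
time_s: 3.53
tool_pos: [0.5044, -0.1203, 0.2014]
eef_rot: [1.295, 1.151, -1.294]
ft_force: [0.7, -0.2, 0.1]
width: 1.002
t 3.53 p [ 0.5044 -0.1203  0.2014] tool y [ 0.993 -0.116  0.001] tilt [ 0.001  0.    -1.   ] w 1.002 F [ 0.7 -0.2  0.1] q [ 0.62  0.3  -0.56  1.91  0.19  0.98 -0.14]
offset [ 1.38  0.23 -0.47] dist mm 44.3 roll 0.05 or -29.95
```

```bash
python3 -m pendant '{"fingers":[0,0],"offset":[[0.7,0,-0.4],[1.3,0,-0.5]],"roll":[0,0]}'; python3 go.py 0.513 -0.107 0.07 -7.0
```

```text
time_s: 3.7
tool_pos: [0.5072, -0.1039, 0.1626]
eef_rot: [1.297, 1.151, -1.291]
ft_force: [-1.1, -0.8, 0.1]
width: 1.002
t 3.7 p [ 0.5072 -0.1039  0.1626] tool y [ 0.993 -0.116  0.003] tilt [ 0.003  0.001 -1.   ] w 1.002 F [-1.1 -0.8  0.1] q [ 0.58  0.34 -0.55  1.96  0.22  0.9  -0.21]
offset [3.09 0.2  0.08] dist mm 92.9 roll 0.06 or -29.94
```

```bash
python3 -m pendant '{"fingers":[0,0,0,0],"offset":[[0.3,0.2,0.1],[0.6,0.2,0.1],[0.9,0.2,0.1],[0.9,0.2,0.1]],"roll":[0,0,0,0]}'; python3 go.py 0.513 -0.107 0.07 -7.0; python3 - <<'E'
from h import *; from station import *
g=capture("side")["frame"][:,:,::-1]
cv2.imwrite("pics/s1.png",cv2.resize(g[120:230,270:410],None,fx=4,fy=4,interpolation=cv2.INTER_CUBIC))
E
```

```text
time_s: 4.03
tool_pos: [0.5099, -0.1129, 0.1339]
eef_rot: [1.299, 1.15, -1.302]
ft_force: [0.2, 0.3, 0.1]
width: 1.004
t 4.03 p [ 0.5099 -0.1129  0.1339] tool y [ 0.992 -0.124 -0.003] tilt [-0.003  0.    -1.   ] w 1.004 F [0.2 0.3 0.1] q [ 0.57  0.39 -0.53  1.97  0.26  0.85 -0.23]
offset [ 2.13  0.09 -0.21] dist mm 64.2 roll -0.02 or 29.98
```

View pics/s1.png

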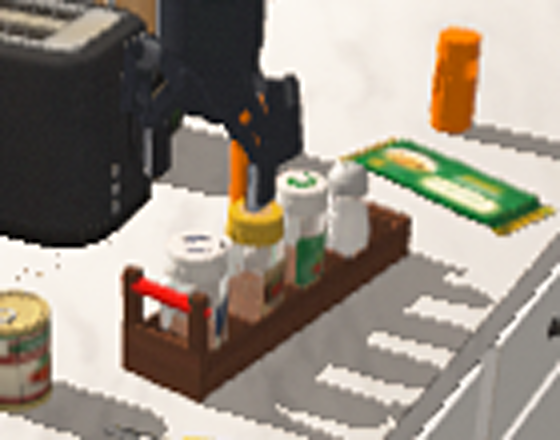

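The gripper straddles the blue jar (cap at crop (197,240), fingers at (150,160) and (262,180)). Descend and close.

```bash
python3 -m pendant '{"fingers":[0,0,0,0,0,0,0],"offset":[[0.2,0.1,-0.2],[0.6,0.1,-0.2],[1.0,0.1,-0.2],[1.4,0.1,-0.2],[1.8,0.1,-0.2],[2.1,0.1,-0.2],[2.35,0.1,-0.2]],"roll":[0,0,0,0,0,0,0]}'; python3 go.py 0.513 -0.107 0.062 -7.0
```

```text
time_s: 4.67
tool_pos: [0.5139, -0.1062, 0.0632]
eef_rot: [1.298, 1.15, -1.3]
ft_force: [-0.1, 0.3, -0.6]
width: 0.998
t 4.67 p [ 0.5139 -0.1062  0.0632] tool y [ 0.993 -0.122 -0.002] tilt [-0.002  0.    -1.   ] w 0.998 F [-0.1  0.3 -0.6] q [ 0.5   0.49 -0.48  2.02  0.34  0.71 -0.31]
offset [ 0.04 -0.03  0.03] dist mm 1.7 roll 0.0 or -30.0
```

```bash
python3 -m pendant '{"fingers":[40,80,110,140,160,180,200,220],"offset":[[0,0,0],[0,0,0],[0,0,0],[0,0,0],[0,0,0],[0,0,0],[0,0,0],[0,0,0]],"roll":[0,0,0,0,0,0,0,0]}';  python3 -m pendant '{"fingers":[255,255,255,255],"offset":[[0,0,0],[0,0,0],[0,0,0],[0,0,0]],"roll":[0,0,0,0]}'; python3 go.py 0.513 -0.107 0.2 -7.0
```

```text
time_s: 5.33
tool_pos: [0.5152, -0.1062, 0.0658]
eef_rot: [1.299, 1.147, -1.298]
ft_force: [-1.6, 0.8, 6.3]
width: 0.554
time_s: 5.67
tool_pos: [0.5152, -0.1062, 0.0658]
eef_rot: [1.299, 1.147, -1.298]
ft_force: [-1.7, 0.5, 6.2]
width: 0.557
t 5.67 p [ 0.5152 -0.1062  0.0658] tool y [ 0.993 -0.122  0.002] tilt [ 0.002 -0.    -1.   ] w 0.557 F [-1.7  0.5  6.2] q [ 0.51  0.49 -0.49  2.01  0.34  0.72 -0.31]
offset [-4.47 -0.06  0.04] dist mm 134.3 roll -0.0 or 30.0
```

```bash
python3 -m pendant '{"fingers":[255,255,255,255,255,255,255,255],"offset":[[-0.2,0,0],[-0.6,0,0],[-1.2,0,0],[-1.9,0,0],[-2.7,0,0],[-3.5,0,0],[-4.2,0,0],[-4.5,0,0]],"roll":[0,0,0,0,0,0,0,0]}'; python3 go.py 0.4763 0.3176 0.198 -12
```

```text
time_s: 6.33
tool_pos: [0.5161, -0.1063, 0.2035]
eef_rot: [1.301, 1.144, -1.295]
ft_force: [0.4, 0.6, -0.7]
width: 0.562
t 6.33 p [ 0.5161 -0.1063  0.2035] tool y [ 0.993 -0.122  0.006] tilt [ 0.006 -0.001 -1.   ] w 0.562 F [ 0.4  0.6 -0.7] q [ 0.59  0.31 -0.57  1.89  0.2   0.99 -0.19]
offset [  0.16  -3.04 -13.86] dist mm 425.8 roll 0.83 or -29.17
```

```bash
python3 -m pendant '{"fingers":[255,255,255,255,255,255,255,255],"offset":[[0,0,-0.4],[0,-0.2,-1.2],[0,-0.4,-2.2],[0,-0.7,-3.2],[0,-0.9,-4.2],[0,-1.1,-5.2],[0.1,-1.3,-6.2],[0.1,-1.6,-7.2]],"roll":[0,0.1,0.1,0.2,0.2,0.3,0.3,0.4]}'; python3 -m pendant '{"fingers":[255,255,255,255,255,255,255,255],"offset":[[0,-0.2,-1],[0,-0.4,-2],[0,-0.7,-3],[0,-0.9,-4],[0,-1.1,-5],[0,-1.2,-5.8],[0,-1.35,-6.3],[0,-1.4,-6.5]],"roll":[0,0.1,0.1,0.2,0.2,0.3,0.3,0.4]}'; python3 go.py 0.4763 0.3176 0.1 -12
```

```text
time_s: 7.0
tool_pos: [0.4918, 0.1159, 0.1952]
eef_rot: [1.328, 1.129, -1.331]
ft_force: [-0.1, -0.0, -0.7]
width: 0.557
time_s: 7.67
tool_pos: [0.481, 0.3169, 0.1954]
eef_rot: [1.355, 1.11, -1.358]
ft_force: [0.6, 0.3, -1.1]
width: 0.562
t 7.67 p [0.481  0.3169 0.1954] tool y [ 0.98  -0.2   -0.003] tilt [-0.003  0.001 -1.   ] w 0.562 F [ 0.6  0.3 -1.1] q [-0.14  0.43 -0.67  1.78  0.3   1.04 -1.13]
offset [ 3.18 -0.15  0.01] dist mm 95.6 roll 0.08 or -29.92
```

```bash
python3 -m pendant '{"fingers":[255,255,255,255,255,255],"offset":[[0.4,-0.1,0],[1.1,-0.15,0],[1.9,-0.15,0],[2.6,-0.15,0],[2.9,-0.15,0],[2.9,-0.15,0]],"roll":[0.1,0.1,0.1,0.1,0.1,0.1]}'; python3 go.py 0.4763 0.3176 0.065 -12; cat > look.py <<'E'
import sys; from h import *; from station import *; import pickle
out=pickle.load(open("fit.pkl","rb")); nm=sys.argv[1]
W=np.zeros((500,800,3),np.uint8)
for n,(u,v,w,h),x in(("top",(160,185,110,70),0),("side",(195,190,150,140),400)):
    c=capture(n); f=c["frame"][v:v+h,u:u+w,::-1]; k=min(400/w,500/h)
    f=cv2.resize(f,None,fx=k,fy=k,interpolation=cv2.INTER_CUBIC)[:500,:400]; W[:f.shape[0],x:x+f.shape[1]]=f
cv2.imwrite(f"pics/{nm}.png",W)
E
python3 look.py p1
```

```text
time_s: 8.17
tool_pos: [0.4776, 0.3113, 0.1065]
eef_rot: [1.362, 1.098, -1.374]
ft_force: [-0.0, -0.7, -0.3]
width: 0.556
t 8.17 p [0.4776 0.3113 0.1065] tool y [ 0.976 -0.216 -0.004] tilt [-0.005 -0.004 -1.   ] w 0.556 F [-0.  -0.7 -0.3] q [-0.18  0.52 -0.62  1.88  0.39  0.87 -1.21]
offset [ 1.38 -0.08 -0.2 ] dist mm 42.0 roll -0.08 or 29.92
```

View pics/p1.png

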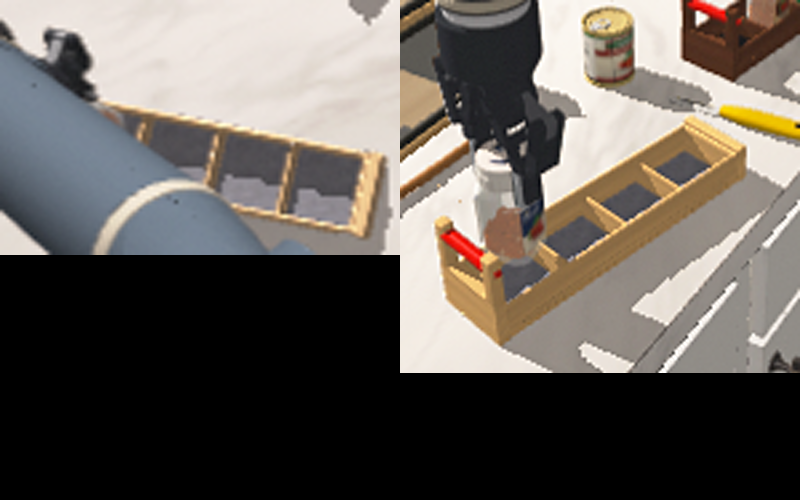

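The jar hangs upright over place 1 (jar at about (510,205) in the crop, compartment floor at (525,275)). Lower slowly.

```bash
python3 -m pendant '{"fingers":[255,255,255,255,255,255,255,255],"offset":[[0.2,0,-0.1],[0.4,-0.1,-0.2],[0.6,-0.1,-0.2],[0.8,-0.1,-0.2],[1.0,-0.1,-0.2],[1.15,-0.1,-0.2],[1.25,-0.1,-0.2],[1.25,-0.1,-0.2]],"roll":[0,0,0,0,0,0,0,0]}'; python3 go.py 0.4763 0.3176 0.065 -12
```

```text
time_s: 8.93
tool_pos: [0.4772, 0.3202, 0.0714]
eef_rot: [1.366, 1.099, -1.368]
ft_force: [0.3, -0.8, -1.4]
width: 0.563
t 8.93 p [0.4772 0.3202 0.0714] tool y [ 0.977 -0.215 -0.001] tilt [-0.001 -0.001 -1.   ] w 0.563 F [ 0.3 -0.8 -1.4] q [-0.22  0.57 -0.59  1.89  0.43  0.81 -1.26]
offset [ 0.21 -0.01  0.09] dist mm 7.0 roll -0.07 or 29.93
```

```bash
python3 -m pendant '{"fingers":[255,255,255,255,255,255],"offset":[[0.05,0,0],[0.1,0,0],[0.15,0,0],[0.2,0,0],[0.22,0,0],[0.22,0,0]],"roll":[0,0,0,0,0,0]}'; python3 go.py
```

```text
time_s: 9.43
tool_pos: [0.4777, 0.3208, 0.0659]
eef_rot: [1.367, 1.099, -1.366]
ft_force: [-0.0, -0.9, 0.9]
width: 0.559
t 9.43 p [0.4777 0.3208 0.0659] tool y [ 0.977 -0.215  0.   ] tilt [ 0.  0. -1.] w 0.559 F [-0.  -0.9  0.9] q [-0.23  0.58 -0.59  1.9   0.44  0.8  -1.27]
```

```bash
python3 -m pendant '{"fingers":[255,255,255],"offset":[[0.03,0,0],[0.06,0,0],[0.06,0,0]],"roll":[0,0,0]}'; python3 go.py
```

```text
time_s: 9.68
tool_pos: [0.4778, 0.3212, 0.0658]
eef_rot: [1.368, 1.098, -1.366]
ft_force: [-3.5, -4.0, 12.8]
width: 0.559
t 9.68 p [0.4778 0.3212 0.0658] tool y [ 0.977 -0.215  0.001] tilt [ 0.001 -0.    -1.   ] w 0.559 F [-3.5 -4.  12.8] q [-0.23  0.58 -0.59  1.89  0.44  0.8  -1.27]
```

Contact is confirmed. Ease off, open, and rise.

```bash
python3 -m pendant '{"fingers":[255,130,100,80,60,40,20,0],"offset":[[-0.05,0,0],[-0.05,0,0],[-0.05,0,0],[-0.05,0,0],[-0.05,0,0],[-0.05,0,0],[-0.05,0,0],[-0.05,0,0]],"roll":[0,0,0,0,0,0,0,0]}'; python3 -m pendant '{"fingers":[0,0,0,0,0,0,0,0],"offset":[[0,0,0],[-0.1,0,0],[-0.4,0,0],[-1,0,0],[-1.8,0,0],[-2.6,0,0],[-3.2,0,0],[-3.5,0,0]],"roll":[0,0,0,0,0,0,0,0]}'; python3 go.py 0.5025 -0.1765 0.165 -7
```

```text
time_s: 10.35
tool_pos: [0.4776, 0.3206, 0.0653]
eef_rot: [1.367, 1.099, -1.367]
ft_force: [-0.3, -0.2, -0.4]
width: 0.998
time_s: 11.02
tool_pos: [0.4785, 0.3219, 0.1738]
eef_rot: [1.371, 1.098, -1.362]
ft_force: [1.4, 0.3, 0.5]
width: 1.0
t 11.02 p [0.4785 0.3219 0.1738] tool y [ 0.977 -0.215  0.004] tilt [ 0.004  0.003 -1.   ] w 1.0 F [1.4 0.3 0.5] q [-0.16  0.45 -0.66  1.81  0.32  0.99 -1.17]
offset [ 0.25  4.34 16.05] dist mm 499.0 roll -0.9 or 29.1
```

```bash
python3 -m pendant '{"fingers":[0,0,0,0,0,0,0,0],"offset":[[0,0.1,0.4],[0,0.4,1.4],[0,0.7,2.6],[0,1,3.8],[0,1.4,5],[0,1.7,6.2],[0,2,7.4],[0,2.3,8.6]],"roll":[0,-0.1,-0.1,-0.2,-0.2,-0.3,-0.4,-0.5]}'; python3 -m pendant '{"fingers":[0,0,0,0,0,0,0,0],"offset":[[0,0.3,1.2],[0,0.6,2.4],[0,0.9,3.6],[0,1.2,4.8],[0,1.5,5.8],[0,1.7,6.6],[0,1.9,7.1],[0,1.9,7.2]],"roll":[0,-0.1,-0.2,-0.2,-0.3,-0.4,-0.4,-0.4]}'; python3 go.py 0.5025 -0.1765 0.12 -7;  python3 look.py p2
```

```text
time_s: 11.68
tool_pos: [0.488, 0.0508, 0.1692]
eef_rot: [1.327, 1.128, -1.332]
ft_force: [0.4, 0.7, -0.1]
width: 0.998
time_s: 12.35
tool_pos: [0.509, -0.1733, 0.1689]
eef_rot: [1.302, 1.146, -1.306]
ft_force: [0.3, 0.1, -0.1]
width: 1.003
t 12.35 p [ 0.509  -0.1733  0.1689] tool y [ 0.992 -0.129 -0.002] tilt [-0.002 -0.001 -1.   ] w 1.003 F [ 0.3  0.1 -0.1] q [ 0.69  0.37 -0.55  1.9   0.24  0.94 -0.1 ]
offset [ 1.63 -0.2   0.13] dist mm 49.5 roll -0.06 or 29.94
```

View pics/p2.png

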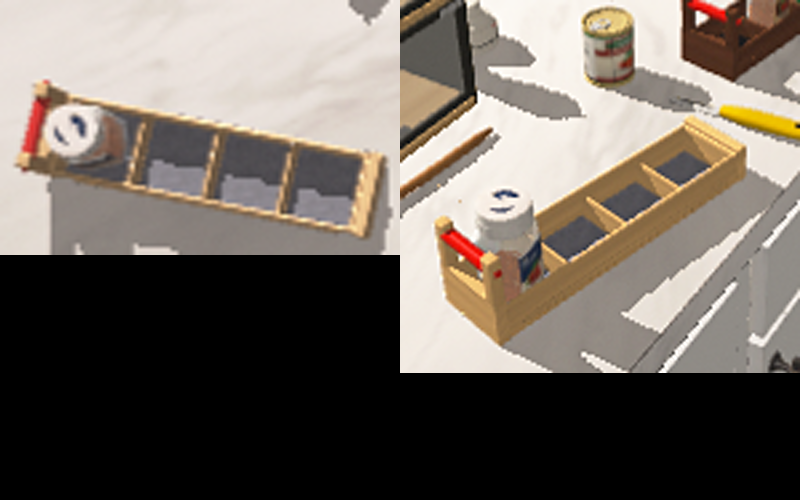

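Blue stands upright in place 1 (cap at (78,135) in the top crop, base by the compartment floor's middle). Yellow is next.

```bash
python3 -m pendant '{"fingers":[0,0,0,0,0,0,0,0],"offset":[[0.2,-0.1,0.1],[0.6,-0.2,0.1],[1.1,-0.2,0.1],[1.7,-0.2,0.1],[2.3,-0.2,0.1],[2.9,-0.2,0.1],[3.3,-0.2,0.1],[3.4,-0.2,0.1]],"roll":[0,0,0,0,0,0,0,0]}'; python3 go.py 0.5025 -0.1765 0.064 -7
```

```text
time_s: 13.12
tool_pos: [0.5023, -0.169, 0.0662]
eef_rot: [1.296, 1.154, -1.299]
ft_force: [-1.9, -1.1, -0.0]
width: 1.0
t 13.12 p [ 0.5023 -0.169   0.0662] tool y [ 0.993 -0.119 -0.004] tilt [-0.004  0.002 -1.   ] w 1.0 F [-1.9 -1.1 -0. ] q [ 0.63  0.5  -0.49  2.    0.34  0.73 -0.19]
offset [0.07 0.04 0.25] dist mm 7.8 roll 0.02 or -29.98
```

```bash
python3 -m pendant '{"fingers":[0,0],"offset":[[0,0,0],[0,0,0]],"roll":[0,0]}'; python3 go.py 0.5025 -0.1765 0.064 -7
```

```text
time_s: 13.28
tool_pos: [0.5046, -0.1702, 0.0689]
eef_rot: [1.298, 1.149, -1.297]
ft_force: [0.6, 0.3, 0.1]
width: 1.0
t 13.28 p [ 0.5046 -0.1702  0.0689] tool y [ 0.993 -0.121  0.001] tilt [ 0.001 -0.    -1.   ] w 1.0 F [0.6 0.3 0.1] q [ 0.63  0.49 -0.49  2.    0.34  0.73 -0.19]
offset [ 0.16 -0.05  0.22] dist mm 8.2 roll 0.01 or -29.99
```

```bash
python3 -m pendant '{"fingers":[0,40,80,110,150,190,220,255],"offset":[[0.1,0,0.1],[0.12,0,0.2],[0.12,0,0.2],[0.12,0,0.2],[0.12,0,0.2],[0.12,0,0.2],[0.12,0,0.2],[0.12,0,0.2]],"roll":[0,0,0,0,0,0,0,0]}';  python3 -m pendant '{"fingers":[255,255,255,255],"offset":[[0,0,0],[0,0,0],[0,0,0],[0,0,0]],"roll":[0,0,0,0]}'; python3 go.py
```

```text
time_s: 13.95
tool_pos: [0.5035, -0.177, 0.0654]
eef_rot: [1.298, 1.148, -1.299]
ft_force: [-1.8, -0.3, 5.4]
width: 0.505
time_s: 14.28
tool_pos: [0.5035, -0.1769, 0.0654]
eef_rot: [1.298, 1.148, -1.299]
ft_force: [-1.3, 0.1, 6.1]
width: 0.501
t 14.28 p [ 0.5035 -0.1769  0.0654] tool y [ 0.993 -0.122  0.   ] tilt [-0.    -0.001 -1.   ] w 0.501 F [-1.3  0.1  6.1] q [ 0.64  0.5  -0.49  2.    0.35  0.73 -0.18]
```

```bash
python3 -m pendant '{"fingers":[255,255,255,255,255,255,255,255],"offset":[[-0.2,0,0],[-0.6,0,0],[-1.2,0,0],[-1.9,0,0],[-2.7,0,0],[-3.5,0,0],[-4.2,0,0],[-4.5,0,0]],"roll":[0,0,0,0,0,0,0,0]}'; python3 go.py 0.4625 0.2515 0.198 -12
```

```text
time_s: 14.95
tool_pos: [0.5052, -0.1767, 0.2035]
eef_rot: [1.3, 1.144, -1.295]
ft_force: [-0.1, 0.1, -1.2]
width: 0.503
t 14.95 p [ 0.5052 -0.1767  0.2035] tool y [ 0.993 -0.122  0.006] tilt [ 0.006 -0.002 -1.   ] w 0.503 F [-0.1  0.1 -1.2] q [ 0.72  0.32 -0.57  1.88  0.21  1.   -0.06]
offset [  0.15  -3.15 -14.  ] dist mm 430.4 roll 0.84 or -29.16
```

```bash
python3 -m pendant '{"fingers":[255,255,255,255,255,255,255,255],"offset":[[0,0,-0.4],[0,-0.2,-1.2],[0,-0.4,-2.2],[0,-0.7,-3.2],[0,-0.9,-4.2],[0,-1.1,-5.2],[0.1,-1.3,-6.2],[0.1,-1.6,-7.2]],"roll":[0,0.1,0.1,0.2,0.2,0.3,0.3,0.4]}'; python3 -m pendant '{"fingers":[255,255,255,255,255,255,255,255],"offset":[[0,-0.2,-1],[0,-0.4,-2],[0,-0.7,-3],[0,-0.9,-4],[0,-1.1,-5],[0,-1.3,-5.8],[0,-1.45,-6.4],[0,-1.5,-6.7]],"roll":[0,0.1,0.1,0.2,0.2,0.3,0.3,0.4]}'; python3 -m pendant '{"fingers":[255,255,255,255,255,255,255,255],"offset":[[0,0,0],[0.4,0,0],[1,0,0],[1.7,0,0],[2.3,0,0],[2.7,0,0],[2.8,0,0],[2.8,0,0]],"roll":[0,0,0,0,0,0,0,0]}'; python3 go.py 0.4625 0.2515 0.07 -12
```

```text
time_s: 15.62
tool_pos: [0.4807, 0.0456, 0.1952]
eef_rot: [1.328, 1.129, -1.331]
ft_force: [0.2, 0.7, -1.7]
width: 0.508
time_s: 16.28
tool_pos: [0.468, 0.2531, 0.1956]
eef_rot: [1.355, 1.11, -1.357]
ft_force: [-0.6, -0.2, -0.9]
width: 0.5
time_s: 16.95
tool_pos: [0.4699, 0.2481, 0.1114]
eef_rot: [1.357, 1.105, -1.362]
ft_force: [0.8, 0.7, -0.8]
width: 0.503
t 16.95 p [0.4699 0.2481 0.1114] tool y [ 0.979 -0.205 -0.002] tilt [-0.002 -0.001 -1.   ] w 0.503 F [ 0.8  0.7 -0.8] q [-0.04  0.47 -0.67  1.96  0.38  0.84 -1.12]
offset [ 1.38 -0.26 -0.06] dist mm 42.3 roll 0.03 or -29.97
```

```bash
python3 -m pendant '{"fingers":[255,255,255,255,255,255,255,255],"offset":[[0.1,-0.1,0],[0.3,-0.25,-0.1],[0.5,-0.25,-0.1],[0.7,-0.25,-0.1],[0.9,-0.25,-0.1],[1.1,-0.25,-0.1],[1.3,-0.25,-0.1],[1.3,-0.25,-0.1]],"roll":[0,0,0,0,0,0,0,0]}'; python3 go.py 0.4625 0.2515 0.065 -12
```

```text
time_s: 17.62
tool_pos: [0.4632, 0.253, 0.0724]
eef_rot: [1.357, 1.105, -1.361]
ft_force: [-0.5, -1.0, -0.7]
width: 0.504
t 17.62 p [0.4632 0.253  0.0724] tool y [ 0.979 -0.205 -0.002] tilt [-0.002 -0.001 -1.   ] w 0.504 F [-0.5 -1.  -0.7] q [-0.09  0.51 -0.63  2.    0.43  0.77 -1.18]
offset [ 0.25 -0.01  0.05] dist mm 7.6 roll 0.03 or -29.97
```

```bash
python3 -m pendant '{"fingers":[255,255],"offset":[[0.02,0,0],[0.05,0,0]],"roll":[0,0]}'; python3 go.py 0.4625 0.2515 0.065 -12; python3 look.py p3
```

```text
time_s: 17.78
tool_pos: [0.4641, 0.2538, 0.0724]
eef_rot: [1.36, 1.105, -1.359]
ft_force: [0.3, 1.1, -0.1]
width: 0.504
t 17.78 p [0.4641 0.2538 0.0724] tool y [ 0.979 -0.205  0.   ] tilt [ 0.  0. -1.] w 0.504 F [ 0.3  1.1 -0.1] q [-0.09  0.51 -0.63  2.    0.43  0.76 -1.18]
offset [ 0.25 -0.04  0.09] dist mm 7.9 roll 0.03 or -29.97
```

View pics/p3.png

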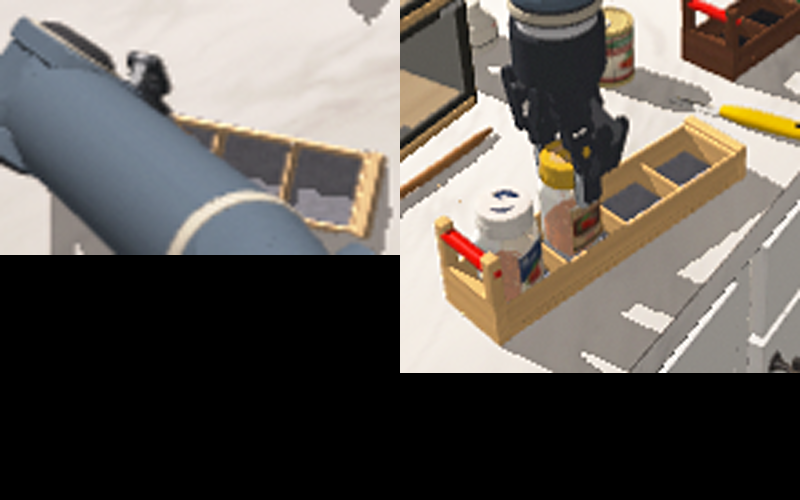

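Yellow is upright inside place 2 (cap at (562,165)), clear of the blue jar. Continue down to contact.

```bash
python3 -m pendant '{"fingers":[255,255,255,255,255,255],"offset":[[0.05,0,0],[0.1,0,0],[0.14,0,0],[0.18,0,0],[0.2,0,0],[0.2,0,0]],"roll":[0,0,0,0,0,0]}'; python3 -m pendant '{"fingers":[255,255],"offset":[[0.03,0,0],[0.05,0,0]],"roll":[0,0]}'; python3 go.py
```

```text
time_s: 18.38
tool_pos: [0.4638, 0.2535, 0.0661]
eef_rot: [1.359, 1.105, -1.36]
ft_force: [0.5, -0.1, -1.1]
width: 0.507
time_s: 18.55
tool_pos: [0.464, 0.2538, 0.0653]
eef_rot: [1.359, 1.104, -1.359]
ft_force: [-2.0, -1.3, 9.1]
width: 0.5
t 18.55 p [0.464  0.2538 0.0653] tool y [ 0.979 -0.205  0.   ] tilt [ 0. -0. -1.] w 0.5 F [-2.  -1.3  9.1] q [-0.1   0.53 -0.62  2.    0.44  0.75 -1.19]
```

```bash
python3 -m pendant '{"fingers":[255,130,100,80,60,40,20,0],"offset":[[-0.03,0,0],[-0.03,0,0],[-0.03,0,0],[-0.03,0,0],[-0.03,0,0],[-0.03,0,0],[-0.03,0,0],[-0.03,0,0]],"roll":[0,0,0,0,0,0,0,0]}'; python3 -m pendant '{"fingers":[0,0,0,0,0,0,0,0],"offset":[[0,0,0],[-0.1,0,0],[-0.4,0,0],[-1,0,0],[-1.8,0,0],[-2.6,0,0],[-3.3,0,0],[-3.6,0,0]],"roll":[0,0,0,0,0,0,0,0]}'; python3 go.py 0.495 -0.2405 0.17 -7
```

```text
time_s: 19.22
tool_pos: [0.4639, 0.2536, 0.0657]
eef_rot: [1.359, 1.105, -1.359]
ft_force: [-0.1, 0.1, 0.2]
width: 0.998
time_s: 19.88
tool_pos: [0.465, 0.2549, 0.1773]
eef_rot: [1.363, 1.103, -1.354]
ft_force: [0.1, 0.1, -0.7]
width: 1.001
t 19.88 p [0.465  0.2549 0.1773] tool y [ 0.979 -0.204  0.004] tilt [ 0.005  0.002 -1.   ] w 1.001 F [ 0.1  0.1 -0.7] q [-0.01  0.38 -0.72  1.91  0.3   0.96 -1.07]
offset [ 0.21  4.35 15.96] dist mm 496.3 roll -0.8 or 29.2
```

```bash
python3 -m pendant '{"fingers":[0,0,0,0,0,0,0,0],"offset":[[0,0.1,0.4],[0,0.4,1.4],[0,0.7,2.6],[0,1,3.8],[0,1.4,5],[0,1.7,6.2],[0,2,7.4],[0,2.3,8.6]],"roll":[0,-0.1,-0.1,-0.2,-0.2,-0.3,-0.4,-0.5]}'; python3 -m pendant '{"fingers":[0,0,0,0,0,0,0,0],"offset":[[0,0.3,1.2],[0,0.6,2.4],[0,0.9,3.6],[0,1.2,4.8],[0,1.5,5.8],[0,1.7,6.7],[0,1.9,7.2],[0,1.9,7.3]],"roll":[0,-0.1,-0.2,-0.2,-0.3,-0.3,-0.3,-0.3]}'; python3 -m pendant '{"fingers":[0,0,0,0],"offset":[[0.2,0,0],[0.6,0,0],[1,0,0],[1,0,0]],"roll":[0,0,0,0]}'; python3 go.py 0.495 -0.2405 0.064 -7
```

```text
time_s: 20.55
tool_pos: [0.477, -0.0161, 0.1725]
eef_rot: [1.32, 1.134, -1.324]
ft_force: [1.7, 0.3, 0.5]
width: 1.002
time_s: 21.22
tool_pos: [0.5003, -0.2422, 0.1723]
eef_rot: [1.302, 1.147, -1.304]
ft_force: [-0.5, -0.4, 0.7]
width: 0.998
time_s: 21.55
tool_pos: [0.4994, -0.2356, 0.1405]
eef_rot: [1.296, 1.157, -1.299]
ft_force: [-1.2, -0.3, 0.1]
width: 1.0
t 21.55 p [ 0.4994 -0.2356  0.1405] tool y [ 0.993 -0.119 -0.006] tilt [-0.005  0.003 -1.   ] w 1.0 F [-1.2 -0.3  0.1] q [ 0.79  0.43 -0.55  1.89  0.28  0.9  -0.01]
offset [ 2.55 -0.11  0.19] dist mm 76.8 roll 0.03 or -29.97
```

```bash
python3 -m pendant '{"fingers":[0,0,0,0,0,0,0,0],"offset":[[0.2,-0.1,0.1],[0.6,-0.1,0.2],[1.0,-0.1,0.2],[1.5,-0.1,0.2],[2,-0.1,0.2],[2.3,-0.1,0.2],[2.5,-0.1,0.2],[2.5,-0.1,0.2]],"roll":[0,0,0,0,0,0,0,0]}'; python3 -m pendant '{"fingers":[0],"offset":[[0,0,0]],"roll":[0]}'; python3 go.py 0.495 -0.2405 0.064 -7
```

```text
time_s: 22.22
tool_pos: [0.4969, -0.2434, 0.0672]
eef_rot: [1.298, 1.152, -1.3]
ft_force: [0.7, 0.1, -0.1]
width: 0.999
time_s: 22.3
tool_pos: [0.4979, -0.2437, 0.0686]
eef_rot: [1.299, 1.149, -1.298]
ft_force: [-0.4, 0.7, 1.0]
width: 0.998
t 22.3 p [ 0.4979 -0.2437  0.0686] tool y [ 0.993 -0.122 -0.   ] tilt [ 0.  0. -1.] w 0.998 F [-0.4  0.7  1. ] q [ 0.76  0.52 -0.5   1.95  0.35  0.76 -0.06]
offset [ 0.15 -0.11 -0.09] dist mm 6.3 roll 0.0 or -30.0
```

```bash
python3 -m pendant '{"fingers":[0,40,80,110,150,190,220,255],"offset":[[0.1,-0.1,-0.1],[0.12,-0.1,-0.1],[0.12,-0.1,-0.1],[0.12,-0.1,-0.1],[0.12,-0.1,-0.1],[0.12,-0.1,-0.1],[0.12,-0.1,-0.1],[0.12,-0.1,-0.1]],"roll":[0,0,0,0,0,0,0,0]}';  python3 -m pendant '{"fingers":[255,255,255,255],"offset":[[0,0,0],[0,0,0],[0,0,0],[0,0,0]],"roll":[0,0,0,0]}'; python3 go.py
```

```text
time_s: 22.97
tool_pos: [0.4954, -0.2406, 0.0657]
eef_rot: [1.299, 1.148, -1.299]
ft_force: [-2.4, 0.3, 5.4]
width: 0.482
time_s: 23.3
tool_pos: [0.4954, -0.2406, 0.0657]
eef_rot: [1.299, 1.148, -1.299]
ft_force: [-1.8, -0.1, 5.5]
width: 0.48
t 23.3 p [ 0.4954 -0.2406  0.0657] tool y [ 0.993 -0.122  0.001] tilt [ 0.001 -0.001 -1.   ] w 0.48 F [-1.8 -0.1  5.5] q [ 0.76  0.52 -0.5   1.96  0.36  0.75 -0.07]
```

```bash
python3 -m pendant '{"fingers":[255,255,255,255,255,255,255,255],"offset":[[-0.2,0,0],[-0.6,0,0],[-1.2,0,0],[-1.9,0,0],[-2.7,0,0],[-3.5,0,0],[-4.2,0,0],[-4.5,0,0]],"roll":[0,0,0,0,0,0,0,0]}'; python3 go.py 0.4488 0.185 0.198 -12
```

```text
time_s: 23.97
tool_pos: [0.4967, -0.2407, 0.2038]
eef_rot: [1.299, 1.144, -1.296]
ft_force: [-0.4, 0.3, -0.7]
width: 0.483
t 23.97 p [ 0.4967 -0.2407  0.2038] tool y [ 0.993 -0.122  0.005] tilt [ 0.005 -0.002 -1.   ] w 0.483 F [-0.4  0.3 -0.7] q [ 0.83  0.35 -0.57  1.84  0.22  1.01  0.05]
offset [  0.15  -3.31 -13.89] dist mm 428.4 roll 0.83 or -29.17
```

```bash
python3 -m pendant '{"fingers":[255,255,255,255,255,255,255,255],"offset":[[0,0,-0.4],[0,-0.2,-1.2],[0,-0.4,-2.2],[0,-0.7,-3.2],[0,-1,-4.2],[0,-1.2,-5.2],[0.1,-1.5,-6.2],[0.1,-1.7,-7.2]],"roll":[0,0.1,0.1,0.2,0.2,0.3,0.3,0.4]}'; python3 -m pendant '{"fingers":[255,255,255,255,255,255,255,255],"offset":[[0,-0.2,-1],[0,-0.5,-2],[0,-0.8,-3],[0,-1.1,-4],[0,-1.3,-5],[0,-1.5,-5.8],[0,-1.7,-6.4],[0,-1.75,-6.6]],"roll":[0,0.1,0.1,0.2,0.2,0.3,0.3,0.4]}'; python3 -m pendant '{"fingers":[255,255,255,255,255,255,255,255],"offset":[[0,0,0],[0.4,0,0],[1,0,0],[1.7,0,0],[2.3,0,0],[2.7,0,0],[2.8,0,0],[2.8,0,0]],"roll":[0,0,0,0,0,0,0,0]}'; python3 go.py 0.4488 0.185 0.07 -12
```

```text
time_s: 24.63
tool_pos: [0.4684, -0.0176, 0.1954]
eef_rot: [1.327, 1.13, -1.331]
ft_force: [0.3, -0.4, -2.1]
width: 0.482
time_s: 25.3
tool_pos: [0.4489, 0.188, 0.1961]
eef_rot: [1.355, 1.111, -1.356]
ft_force: [0.2, -0.5, -2.1]
width: 0.478
time_s: 25.97
tool_pos: [0.4509, 0.1828, 0.1119]
eef_rot: [1.358, 1.105, -1.363]
ft_force: [0.8, 0.6, -1.1]
width: 0.48
t 25.97 p [0.4509 0.1828 0.1119] tool y [ 0.979 -0.206 -0.002] tilt [-0.002 -0.001 -1.   ] w 0.48 F [ 0.8  0.6 -1.1] q [ 0.1   0.41 -0.71  2.06  0.36  0.8  -1.03]
offset [ 1.4  -0.08 -0.06] dist mm 42.0 roll 0.02 or -29.98
```

```bash
python3 -m pendant '{"fingers":[255,255,255,255,255,255,255,255],"offset":[[0.1,-0.1,0],[0.3,-0.1,0],[0.5,-0.1,0],[0.7,-0.1,0],[0.9,-0.1,0],[1.1,-0.1,0],[1.3,-0.1,0],[1.35,-0.1,0]],"roll":[0,0,0,0,0,0,0,0]}';python3 go.py 0.4488 0.185 0.065 -12; python3 look.py p4
```

```text
time_s: 26.63
tool_pos: [0.4479, 0.1844, 0.0714]
eef_rot: [1.358, 1.105, -1.361]
ft_force: [0.4, 0.6, -1.1]
width: 0.476
t 26.63 p [0.4479 0.1844 0.0714] tool y [ 0.979 -0.204 -0.002] tilt [-0.002 -0.001 -1.   ] w 0.476 F [ 0.4  0.6 -1.1] q [ 0.06  0.46 -0.66  2.1   0.43  0.72 -1.09]
offset [ 0.21  0.03 -0.03] dist mm 6.5 roll 0.03 or -29.97
```

View pics/p4.png

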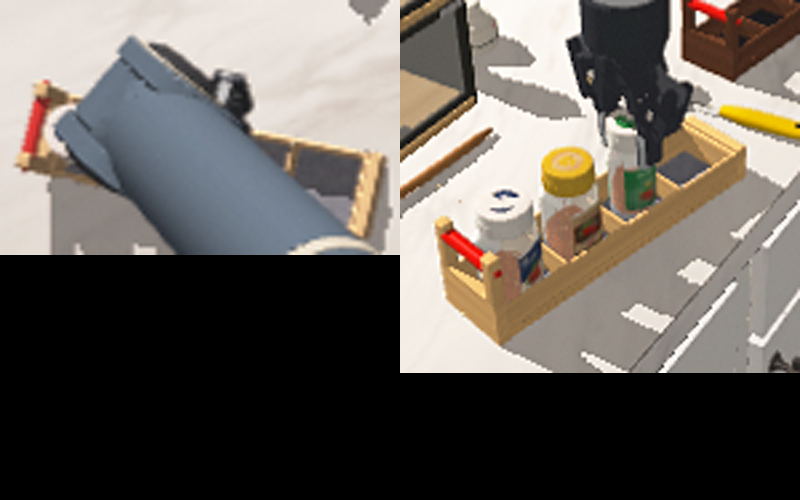

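Green hangs upright inside place 3 (about (630,165)), with blue and yellow standing. Set it down.

```bash
python3 -m pendant '{"fingers":[255,255,255,255,255,255],"offset":[[0.05,0,0],[0.1,0,0],[0.14,0,0],[0.18,0,0],[0.2,0,0],[0.2,0,0]],"roll":[0,0,0,0,0,0]}'; python3 -m pendant '{"fingers":[255,255],"offset":[[0.03,0,0],[0.05,0,0]],"roll":[0,0]}'; python3 go.py
```

```text
time_s: 27.23
tool_pos: [0.4484, 0.1846, 0.0665]
eef_rot: [1.359, 1.105, -1.359]
ft_force: [0.2, 0.3, -1.6]
width: 0.479
time_s: 27.4
tool_pos: [0.4487, 0.185, 0.0657]
eef_rot: [1.36, 1.104, -1.359]
ft_force: [-3.9, 0.2, 11.0]
width: 0.479
t 27.4 p [0.4487 0.185  0.0657] tool y [ 0.979 -0.205  0.001] tilt [ 0.001 -0.    -1.   ] w 0.479 F [-3.9  0.2 11. ] q [ 0.05  0.47 -0.65  2.1   0.44  0.71 -1.1 ]
```

```bash
python3 -m pendant '{"fingers":[255,130,100,80,60,40,20,0],"offset":[[-0.03,0,0],[-0.03,0,0],[-0.03,0,0],[-0.03,0,0],[-0.03,0,0],[-0.03,0,0],[-0.03,0,0],[-0.03,0,0]],"roll":[0,0,0,0,0,0,0,0]}'; python3 -m pendant '{"fingers":[0,0,0,0,0,0,0,0],"offset":[[0,0,0],[-0.1,0,0],[-0.4,0,0],[-1,0,0],[-1.8,0,0],[-2.6,0,0],[-3.3,0,0],[-3.6,0,0]],"roll":[0,0,0,0,0,0,0,0]}'; python3 go.py 0.485 -0.309 0.17 -7
```

```text
time_s: 28.07
tool_pos: [0.4485, 0.1847, 0.066]
eef_rot: [1.359, 1.105, -1.359]
ft_force: [0.4, 0.0, 0.2]
width: 1.0
time_s: 28.73
tool_pos: [0.4498, 0.1858, 0.1773]
eef_rot: [1.363, 1.103, -1.354]
ft_force: [0.9, -0.8, -0.4]
width: 1.003
t 28.73 p [0.4498 0.1858 0.1773] tool y [ 0.979 -0.204  0.005] tilt [ 0.005  0.002 -1.   ] w 1.003 F [ 0.9 -0.8 -0.4] q [ 0.16  0.31 -0.76  2.    0.27  0.93 -0.94]
offset [ 0.22  4.52 15.91] dist mm 496.1 roll -0.8 or 29.2
```

```bash
python3 -m pendant '{"fingers":[0,0,0,0,0,0,0,0],"offset":[[0,0.1,0.4],[0,0.4,1.4],[0,0.7,2.6],[0,1.1,3.8],[0,1.4,5],[0,1.7,6.2],[0,2.1,7.4],[0,2.4,8.6]],"roll":[0,-0.1,-0.1,-0.2,-0.2,-0.3,-0.4,-0.5]}'; python3 -m pendant '{"fingers":[0,0,0,0,0,0,0,0],"offset":[[0,0.3,1.2],[0,0.6,2.4],[0,0.9,3.6],[0,1.2,4.8],[0,1.5,5.8],[0,1.7,6.7],[0,1.8,7.2],[0,1.8,7.3]],"roll":[0,-0.1,-0.2,-0.2,-0.3,-0.3,-0.3,-0.3]}'; python3 -m pendant '{"fingers":[0,0,0,0,0],"offset":[[0.2,0,0],[0.6,0,0],[1,0,0],[1,0,0],[1,0,0]],"roll":[0,0,0,0,0]}'; python3 go.py 0.485 -0.309 0.045 -7; python3 - <<'E'
from h import *; from station import *
g=capture("side")["frame"][:,:,::-1]
cv2.imwrite("pics/s2.png",cv2.resize(g[120:230,270:410],None,fx=4,fy=4,interpolation=cv2.INTER_CUBIC))
E
```

```text
time_s: 29.4
tool_pos: [0.466, -0.0845, 0.1742]
eef_rot: [1.321, 1.132, -1.321]
ft_force: [1.2, 0.3, -0.3]
width: 1.001
time_s: 30.07
tool_pos: [0.4852, -0.3105, 0.1734]
eef_rot: [1.302, 1.147, -1.303]
ft_force: [-0.1, -0.9, -0.1]
width: 1.004
time_s: 30.48
tool_pos: [0.4854, -0.3054, 0.1427]
eef_rot: [1.297, 1.153, -1.298]
ft_force: [0.6, -0.0, -0.3]
width: 1.001
t 30.48 p [ 0.4854 -0.3054  0.1427] tool y [ 0.993 -0.12  -0.003] tilt [-0.002  0.002 -1.   ] w 1.001 F [ 0.6 -0.  -0.3] q [ 0.91  0.46 -0.55  1.84  0.29  0.92  0.11]
offset [3.26 0.01 0.13] dist mm 97.8 roll 0.02 or -29.98
```

View pics/s2.png

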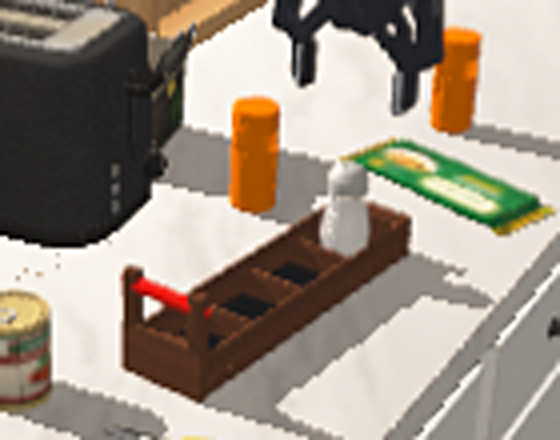

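The pick-up target is lined up: the shaker (crop (347,215)) stands in place 4 and the other three compartments are empty. Its narrow part is about z 0.062, so I'll grip it with the TCP near 0.043.

```bash
python3 -m pendant '{"fingers":[0,0,0,0,0,0,0,0],"offset":[[0.2,0,0.1],[0.6,0,0.1],[1.1,0,0.1],[1.6,0,0.1],[2.1,0,0.1],[2.6,0,0.1],[3.0,0,0.1],[3.2,0,0.1]],"roll":[0,0,0,0,0,0,0,0]}'; python3 -m pendant '{"fingers":[0],"offset":[[0,0,0]],"roll":[0]}'; python3 go.py 0.485 -0.309 0.043 -7
```

```text
time_s: 31.2
tool_pos: [0.4846, -0.3098, 0.0459]
eef_rot: [1.299, 1.152, -1.3]
ft_force: [0.1, -0.1, 0.6]
width: 0.998
time_s: 31.28
tool_pos: [0.4847, -0.3098, 0.0463]
eef_rot: [1.298, 1.152, -1.3]
ft_force: [-0.3, 0.1, 0.5]
width: 1.003
t 31.28 p [ 0.4847 -0.3098  0.0463] tool y [ 0.993 -0.122 -0.003] tilt [-0.002  0.002 -1.   ] w 1.003 F [-0.3  0.1  0.5] q [ 0.86  0.58 -0.48  1.91  0.39  0.75  0.03]
offset [ 0.11  0.01 -0.03] dist mm 3.4 roll 0.0 or -30.0
```

```bash
python3 -m pendant '{"fingers":[0,40,80,110,150,190,220,255],"offset":[[0.1,0,0],[0.1,0,0],[0.1,0,0],[0.1,0,0],[0.1,0,0],[0.1,0,0],[0.1,0,0],[0.1,0,0]],"roll":[0,0,0,0,0,0,0,0]}';  python3 -m pendant '{"fingers":[255,255,255,255],"offset":[[0,0,0],[0,0,0],[0,0,0],[0,0,0]],"roll":[0,0,0,0]}'; python3 go.py
```

```text
time_s: 31.95
tool_pos: [0.4859, -0.3106, 0.0461]
eef_rot: [1.298, 1.148, -1.299]
ft_force: [-2.1, 0.1, 6.5]
width: 0.41
time_s: 32.28
tool_pos: [0.4859, -0.3106, 0.0461]
eef_rot: [1.298, 1.148, -1.299]
ft_force: [-1.8, 1.0, 6.0]
width: 0.409
t 32.28 p [ 0.4859 -0.3106  0.0461] tool y [ 0.993 -0.122  0.001] tilt [ 0.001 -0.001 -1.   ] w 0.409 F [-1.8  1.   6. ] q [ 0.86  0.58 -0.48  1.91  0.39  0.74  0.03]
```

```bash
python3 -m pendant '{"fingers":[255,255,255,255],"offset":[[-0.2,0,0],[-0.6,0,0],[-0.8,0,0],[-0.8,0,0]],"roll":[0,0,0,0]}'; python3 go.py
```

```text
time_s: 32.62
tool_pos: [0.487, -0.3108, 0.0711]
eef_rot: [1.299, 1.145, -1.297]
ft_force: [0.4, -0.1, -1.5]
width: 0.412
t 32.62 p [ 0.487  -0.3108  0.0711] tool y [ 0.993 -0.122  0.004] tilt [ 0.003 -0.002 -1.   ] w 0.412 F [ 0.4 -0.1 -1.5] q [ 0.87  0.55 -0.5   1.89  0.36  0.78  0.05]
```

```bash
python3 -m pendant '{"fingers":[255,255,255,255,255,255,255,255],"offset":[[-0.2,0,0],[-0.6,0,0],[-1.2,0,0],[-1.9,0,0],[-2.6,0,0],[-3.3,0,0],[-3.7,0,0],[-3.8,0,0]],"roll":[0,0,0,0,0,0,0,0]}'; python3 go.py 0.435 0.1185 0.185 -12; python3 - <<'E'
from h import *; from station import *
g=capture("side")["frame"][:,:,::-1]
cv2.imwrite("pics/s3.png",cv2.resize(g[80:210,300:430],None,fx=4,fy=4,interpolation=cv2.INTER_CUBIC))
E
```

```text
time_s: 33.28
tool_pos: [0.487, -0.3107, 0.186]
eef_rot: [1.299, 1.144, -1.297]
ft_force: [0.1, 0.2, -1.8]
width: 0.414
t 33.28 p [ 0.487  -0.3107  0.186 ] tool y [ 0.993 -0.122  0.004] tilt [ 0.004 -0.003 -1.   ] w 0.414 F [ 0.1  0.2 -1.8] q [ 0.93  0.41 -0.57  1.8   0.26  1.    0.14]
offset [-1.000e-02 -3.460e+00 -1.399e+01] dist mm 432.3 roll 0.83 or -29.17
```

View pics/s3.png

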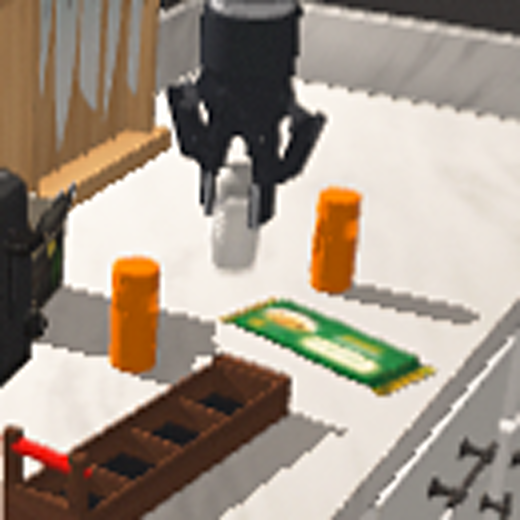

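The shaker is held upright at its waist (crop (235,215)) and the dark tray is empty. Carry it across.

```bash
python3 -m pendant '{"fingers":[255,255,255,255,255,255,255,255],"offset":[[0,0,-0.4],[0,-0.2,-1.2],[0,-0.4,-2.2],[0,-0.7,-3.2],[0,-1,-4.2],[0,-1.3,-5.2],[0,-1.5,-6.2],[0,-1.8,-7.2]],"roll":[0,0.1,0.1,0.2,0.2,0.3,0.3,0.4]}'; python3 -m pendant '{"fingers":[255,255,255,255,255,255,255,255],"offset":[[0,-0.2,-1],[0,-0.5,-2],[0,-0.8,-3],[0,-1.1,-4],[0,-1.4,-5],[0,-1.6,-5.8],[0,-1.8,-6.4],[0,-1.85,-6.7]],"roll":[0,0.1,0.1,0.2,0.2,0.3,0.3,0.4]}'; python3 -m pendant '{"fingers":[255,255,255,255,255,255,255,255],"offset":[[0,0,0],[0.4,0,0],[1,0,0],[1.7,0,0],[2.3,0,0],[2.7,0,0],[2.8,0,0],[2.8,0,0]],"roll":[0,0,0,0,0,0,0,0]}'; python3 go.py 0.435 0.1185 0.052 -12
```

```text
time_s: 34.0
tool_pos: [0.4569, -0.0868, 0.1816]
eef_rot: [1.328, 1.13, -1.33]
ft_force: [-0.0, 0.0, -1.8]
width: 0.412
time_s: 34.67
tool_pos: [0.4339, 0.1216, 0.1819]
eef_rot: [1.355, 1.11, -1.358]
ft_force: [-0.4, 0.9, -1.3]
width: 0.414
time_s: 35.33
tool_pos: [0.4351, 0.1173, 0.0977]
eef_rot: [1.357, 1.106, -1.363]
ft_force: [-0.3, -0.1, -1.1]
width: 0.411
t 35.33 p [0.4351 0.1173 0.0977] tool y [ 0.979 -0.205 -0.003] tilt [-0.004 -0.001 -1.   ] w 0.411 F [-0.3 -0.1 -1.1] q [ 0.24  0.38 -0.71  2.15  0.36  0.74 -0.92]
offset [ 1.52 -0.01 -0.04] dist mm 45.7 roll 0.03 or -29.97
```

```bash
python3 -m pendant '{"fingers":[255,255,255,255,255,255,255,255],"offset":[[0.1,0,0],[0.3,0,0],[0.5,0,0],[0.8,0,0],[1.1,0,0],[1.3,0,0],[1.45,0,0],[1.45,0,0]],"roll":[0,0,0,0,0,0,0,0]}';python3 go.py 0.435 0.1185 0.046 -12; python3 look.py p5
```

```text
time_s: 36.0
tool_pos: [0.4357, 0.1179, 0.0544]
eef_rot: [1.358, 1.106, -1.361]
ft_force: [0.2, -0.2, -0.4]
width: 0.412
t 36.0 p [0.4357 0.1179 0.0544] tool y [ 0.979 -0.204 -0.002] tilt [-0.002 -0.    -1.   ] w 0.412 F [ 0.2 -0.2 -0.4] q [ 0.18  0.45 -0.65  2.18  0.45  0.65 -1.  ]
offset [ 0.28 -0.03 -0.01] dist mm 8.4 roll 0.04 or -29.96
```

View pics/p5.png

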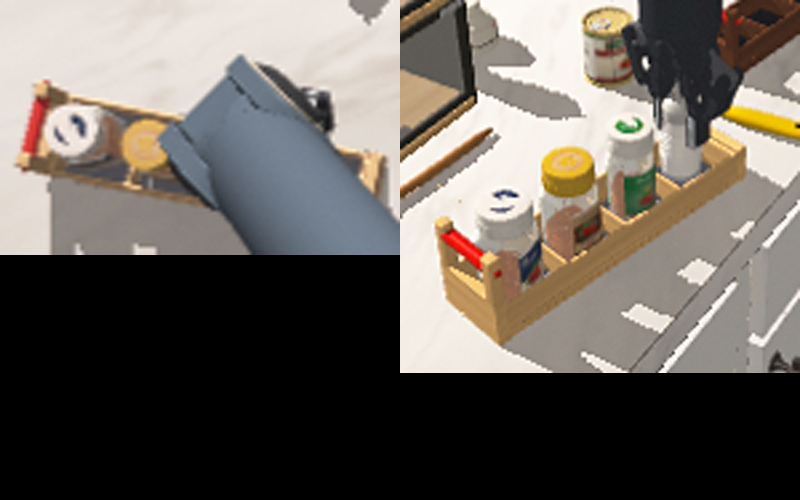

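The shaker is upright inside place 4 (about (682,145)). Lower it to contact and release.

```bash
python3 -m pendant '{"fingers":[255,255,255,255,255,255],"offset":[[0.05,0,0],[0.1,0,0],[0.15,0,0],[0.2,0,0],[0.24,0,0],[0.24,0,0]],"roll":[0,0,0,0,0,0]}'; python3 go.py; python3 -m pendant '{"fingers":[255,255],"offset":[[0.03,0,0],[0.05,0,0]],"roll":[0,0]}'; python3 go.py
```

```text
time_s: 36.6
tool_pos: [0.4364, 0.118, 0.0481]
eef_rot: [1.359, 1.105, -1.36]
ft_force: [0.0, 0.9, -1.1]
width: 0.41
t 36.6 p [0.4364 0.118  0.0481] tool y [ 0.979 -0.205 -0.   ] tilt [-0. -0. -1.] w 0.41 F [ 0.   0.9 -1.1] q [ 0.17  0.46 -0.64  2.18  0.46  0.63 -1.01]
time_s: 36.77
tool_pos: [0.4365, 0.1181, 0.0468]
eef_rot: [1.359, 1.105, -1.359]
ft_force: [-0.4, -0.6, -0.8]
width: 0.407
t 36.77 p [0.4365 0.1181 0.0468] tool y [ 0.979 -0.204  0.   ] tilt [ 0. -0. -1.] w 0.407 F [-0.4 -0.6 -0.8] q [ 0.17  0.46 -0.64  2.18  0.47  0.63 -1.01]
```

```bash
python3 -m pendant '{"fingers":[255,255,255],"offset":[[0.02,0,0],[0.04,0,0],[0.04,0,0]],"roll":[0,0,0]}'; python3 go.py
```

```text
time_s: 37.02
tool_pos: [0.4366, 0.1184, 0.0461]
eef_rot: [1.359, 1.104, -1.359]
ft_force: [-1.7, -0.7, 5.1]
width: 0.414
t 37.02 p [0.4366 0.1184 0.0461] tool y [ 0.979 -0.204  0.   ] tilt [ 0. -0. -1.] w 0.414 F [-1.7 -0.7  5.1] q [ 0.16  0.46 -0.64  2.18  0.47  0.63 -1.01]
```

Contact. Release, rise, and move clear to see everything.

```bash
python3 -m pendant '{"fingers":[255,150,120,90,60,40,20,0],"offset":[[-0.01,0,0],[-0.01,0,0],[-0.01,0,0],[-0.01,0,0],[-0.01,0,0],[-0.01,0,0],[-0.01,0,0],[-0.01,0,0]],"roll":[0,0,0,0,0,0,0,0]}'; python3 -m pendant '{"fingers":[0,0,0,0,0,0,0,0],"offset":[[0,0,0],[-0.2,0,0],[-0.7,0,0],[-1.4,0,0],[-2.2,0,0],[-3.1,0,0],[-4,0,0],[-4.8,0,0]],"roll":[0,0,0,0,0,0,0,0]}'; python3 -m pendant '{"fingers":[0,0,0,0,0,0,0,0],"offset":[[0,0.2,0.6],[0,0.4,1.6],[0,0.7,2.7],[0,1,3.9],[0,1.3,5.1],[0,1.6,6.3],[0,1.9,7.5],[0,2.1,8.3]],"roll":[0,0,0,0,0,0,0,0]}'; python3 go.py; python3 look.py p6; python3 - <<'E'
from h import *; from station import *; import pickle
out=pickle.load(open("fit.pkl","rb")); c=capture("top")
cv2.imwrite("pics/t6.png",c["frame"][:,:,::-1])
J=dict(blue_jar=(.0235,.098),yellow_jar=(.0225,.1),green_jar=(.0215,.1),shaker=(.022,.074))
for (t,(r,h)),y in zip(J.items(),(.102,.034,-.034,-.102)):
    q=place(out["new"],np.array([[0,y,0]]))[0]; uv=proj(c,q+[0,0,.05])[0]
    L=trace(c,t)
    if not L: print(t,"none"); continue
    d=min(L,key=lambda d:np.hypot(*(np.array(d["xy"])-uv)))
    a,e=fit([(c,d["mask"])],[cyl(r,.006,.006+h)],[q[0],q[1],0],True)
    print(t,np.round(a,4),"goal",np.round(q[:2],4),"err",round(e,2),d["xy"],round(d["score"],2))
for t in("tin","peeler"): print(t,[(np.round(d["xy"],1),round(d["score"],2)) for d in trace(c,t)][:1])
E
```

```text
time_s: 37.68
tool_pos: [0.4365, 0.1181, 0.0459]
eef_rot: [1.359, 1.105, -1.359]
ft_force: [0.1, -0.1, -0.3]
width: 0.998
time_s: 38.35
tool_pos: [0.4364, 0.1184, 0.1919]
eef_rot: [1.36, 1.104, -1.358]
ft_force: [0.1, -0.1, 0.3]
width: 1.001
time_s: 39.02
tool_pos: [0.4467, -0.1424, 0.1903]
eef_rot: [1.361, 1.101, -1.362]
ft_force: [0.3, 0.2, 1.0]
width: 1.004
t 39.02 p [ 0.4467 -0.1424  0.1903] tool y [ 0.978 -0.208  0.001] tilt [ 0.    -0.001 -1.   ] w 1.004 F [0.3 0.2 1. ] q [ 0.77  0.24 -0.64  2.03  0.18  0.93 -0.17]
blue_jar [0.4775 0.3173] goal [0.4763 0.3176] err 0.15 [183.0, 219.4] 0.7
yellow_jar [0.464  0.2533] goal [0.4625 0.251 ] err 0.08 [204.0, 228.5] 0.71
green_jar [0.4491 0.1832] goal [0.4488 0.1844] err 0.11 [221.8, 229.7] 0.57
shaker [0.435  0.1178] goal [0.435  0.1178] err 1.0 [183.6, 221.1] 0.56
tin [(array([285.1, 182.7]), 0.57)]
peeler [(array([285.7, 237.8]), 0.83)]
```

View pics/p6.png

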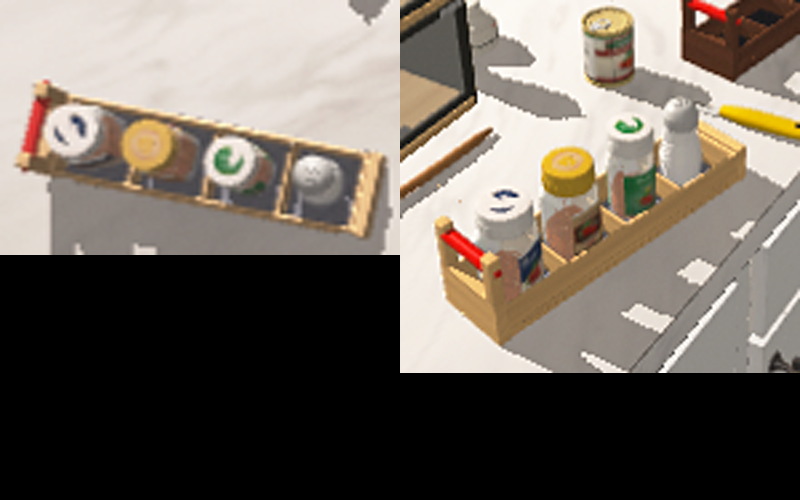

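All four stand upright in order: blue, yellow, green, shaker. The tin and peeler are unmoved and the gripper is clear. Handing in.

```bash
python3 -m pendant '{"fingers":[0,0,0],"offset":[[0,0,0],[0,0,0],[0,0,0]],"roll":[0,0,0]}'; python3 -c "
from station import env; print(env.close_job())"
```

```text
time_s: 39.72
tool_pos: [0.4473, -0.1381, 0.19]
eef_rot: [1.359, 1.105, -1.359]
ft_force: [0.1, -0.1, -0.5]
width: 0.999
the job is handed in; nothing more can be done
None
```

All four jars are now in the light tray, one per compartment and upright. From the handle they stand blue, yellow, green, shaker, the same order as in the dark tray. I handed the job in at about 40 s of the 112 s allowed.

- **Set-down:** I lowered each jar until it touched the compartment floor. The readings at contact were about 5–13 N.
- **Position:** In the last pictures, blue, yellow and green measured within about 3 mm of their compartment centres.
- **Failed check:** The network did not find the shaker in the last top picture; its best match was the blue jar. So I judged the shaker by eye only, and it stands upright in place 4 in both views.
- **Bystanders:** The tin and peeler stayed where they were, to within 1–2 pixels, which is the networks' own scatter. I never went near the orange look-alikes.
- **Gripper:** It ended open, 0.19 m above the worktop and touching nothing.

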